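# Put the orange paint jar away in its drawer

## Robot

A 7-joint arm with a two-finger parallel gripper is mounted at the origin on the work surface. World frame = base frame: x ahead of the robot, y to its left, z up, the work surface at z = 0. Lengths are in mm, angles in rad, forces in N, time in s.
With the tool pointing down it reaches from about 400 to 850 mm from the base axis. Payload 4.5 kg.
Tool frame: the origin (TCP) lies on the centre line of the jaws, within the pads' length; the fingertips stand 22 mm ahead of it and the grasp point (between the pads) lies 3 mm ahead of it (r.tip_extent is the distance from the TCP to the fingertips, in mm); z points along the fingers, y is the line along which they close (so a half turn about z gives the same grasp; the last joint's range is limited). The gripper opens to 85 mm and grips with 20 to 120 N. Pads are 22 mm wide; open, the fingers measure 114 mm over their backs; the gripper's body (76 mm by 85 mm) begins 54 mm behind the grasp point. The pads swing forward as they close: fully open they stand 13 mm farther back than shut.
Start: joints at [0.034, 0.689, -0.195, 1.565, 0.157, 0.902, -0.215], TCP at [625.022, 0.025, 253.317] pointing down, gripper open.
Joint ranges: [-3.01, 3.01], [-0.46, 2.08], [-1.47, 1.51], [0.13, 2.56], [-1, 4.14], [0.04, 2.09], [-2.66, 2.66]. Speed limits (rad/s): [2.57, 2.57, 3.14, 3.14, 3.14, 3.14, 3.14].

## Interface

Orientations are given as a rotation vector (axis times angle).
In Python, from plant import r, optics gives the robot as it stands.
- The arm moves only by the shell command python3 -m jog 'ROWS' [FORCE]. ROWS is JSON, a list of rows, each a list of 5 numbers: the shift along the tool's x, y, z as a fraction of full scale, then the turn about the tool's z as a fraction of full scale, then the gripper's target within -1 to 1 (fully open at 1, half-way at 0, shut at -1). In form: [[x, y, z, yaw, gripper], ...]. A call has exactly 10 rows; each row shifts and turns the commanded pose from where the row before left it, along the tool's axes as they then stand; what a row does not reach is not made up. Full scale, the value 1, is 400 mm for a shift and 180 degrees for a turn. A row lasts 1/12 s, in which the tool goes at most 41.7 mm and 7.16 degrees, less where a joint would pass 70% of its speed; a pose out of reach is approached as far as the arm can. A call with a number of a shift or a turn outside -1 to 1 is refused whole. A call with a gripper value outside its range is refused whole. The fingers move at their own pace and stop on an object; FORCE is the grip in N (left out, the last holds). Time passes only in rows, so rows that do not move let the fingers close, or fill a call up. It gives the time, the measured TCP pose, the force, the opening and the grip force at its end, in the units of the state.
- r.read_state(): the state, without advancing time (a new reading comes with each control period).
- optics.camera(name): name is "scene" or "side" or "wrist"; returns the picture (384x512x3 uint8, red, green, blue); there is no depth.
- optics.get_calibration(name): a dict with "fx", "fy", "cx", "cy" (pixels), "k1" (the pictures are not rectified: a ray, as slopes to the right and down, at radius r is drawn at 1 + k1 r^2 times it, then the intrinsics apply), "R" (3x3) and "t" (3): a world point X has camera coordinates R X + t; the wrist camera has in their place "hand_eye" (4x4, takes a point from camera to tool coordinates, whose origin is the TCP and whose axes are the flange's). Camera axes: x right, y down, z forward; pixel columns grow to the right and rows downward; lengths in mm; the calibration is good to about 2 mm. A picture is of the moment at which its call begins: read the wrist's pose just before it. get_calibration takes no time and is no camera call.
- r.sign_off(): hands the job in; it is judged then, once.
The state is a dict: "clock": time; "joints": joint angles; "joint_vel": joint speeds; "effort": joint torques, N m; "tcp_pos": TCP position; "eef_rot": TCP orientation; "wrist_force": force on the tool from outside, world axes, zero at the start; "wrist_torque": the same for the moment, N m; "gripper_width": finger opening in mm; "grasp_force": force on a finger pad.
Only numpy, scipy, OpenCV 4.12 (cv2) and the standard library are available. Lean on these libraries where they do the work, as an engineer would, in place of code of your own. Each camera call takes 0.05 s, during which the arm holds its last target. There are 200 camera calls.

## Task

Pull the orange-fronted drawer out all the way to its stop, then put the orange paint jar into it, standing upright on the drawer's floor, set down gently. Leave the drawer fully open for the jars that will follow, keep the green drawer as it is, and do not disturb the green jar, the brush or the white tub.

Things in the scene. Friction and masses are not known exactly. Their poses are not given: they have to be found in the camera images.
- orange_unit: Fixed plywood desktop box with one drawer with a plain orange front; 240 deep (x) x 180 wide (y) x 100 high mm, bottom on the table. Origin: at table height, below the middle of the shut drawer's front face (the box lies behind it, +x). Its own -x axis is the way the drawer slides out (towards the robot, within 0.12 rad); the two boxes may swap sides. The orange drawer is the one to open.
- orange_drawer_handle (a point): Centre of the orange bar handle of the orange drawer: round bar 11 mm thick, 80 mm long, level, along the box's y; its centre line is 45 mm in front of the drawer front and 42 mm below the box's top (58 mm above the table); two 8 mm stalks join it to the front, 36 mm either side of this point, so only the middle 60 mm is clear. Moves with the drawer. Axes as the box's.
- orange_drawer_floor (a point): Point on the inner floor of the orange drawer, 50 mm behind its front inner wall, midway across, 18 mm above the table; moves with the drawer, axes as the box's. Inside, the drawer is 200 mm (x) x 142 mm (y) and 60 mm deep, walls 6 mm; the front panel tops 68 mm above the floor. At the stop the floor from 50 mm in front of (-x) to 70 mm behind (+x) the point is clear of the box's top.
- orange_drawer (a joint): How far the orange drawer is out, in m: 0 shut, 0.140 at its stop; starts between 0 and 0.02. About 1.5 N of friction.
- orange_jar: Loose orange paint jar with a lid of the same colour and a white paper band: 44 mm diameter body, lid 42 mm diameter from 38 mm up to the top, 52 mm tall in all, about 0.11 kg. Origin: centre of its underside; z axis up through the lid. It is the one to put away; starts on the table at the left or the right of the boxes.
- green_unit: Fixed plywood desktop box with one drawer with a plain green front; 240 deep (x) x 180 wide (y) x 100 high mm, bottom on the table. Origin: at table height, below the middle of the shut drawer's front face (the box lies behind it, +x). Its own -x axis is the way the drawer slides out (towards the robot, within 0.12 rad); the two boxes may swap sides. Not to be opened.
- green_drawer_handle (a point): Centre of the green bar handle of the green drawer: round bar 11 mm thick, 80 mm long, level, along the box's y; its centre line is 45 mm in front of the drawer front and 42 mm below the box's top (58 mm above the table); two 8 mm stalks join it to the front, 36 mm either side of this point, so only the middle 60 mm is clear. Moves with the drawer. Axes as the box's.
- green_jar: Loose green paint jar with a lid of the same colour and a white paper band: 44 mm diameter body, lid 42 mm diameter from 38 mm up to the top, 52 mm tall in all, about 0.11 kg. Origin: centre of its underside; z axis up through the lid. Bystander; starts on the other side from the orange jar.
- brush: Loose paint brush 170 mm long, lying on the table left of the boxes; handle towards its -x. Bystander.
- tub: Loose open white plastic tub, 100 mm diameter at the rim, 100 mm tall, at the right of the boxes. Origin: centre of its underside. Bystander.

How it is judged (in metres and radians):
On the way, in this order (a step that is already met when the one before it is completed fails the run):
1. The orange drawer is out at its stop (within 8 mm of its full 140 mm), before the jar is in it (value of joint orange_drawer above 0.132 m), for 0.2 s.
2. The orange jar stands upright on the floor of the orange drawer, which is still out at its stop (within 10 mm) (x of orange_jar in the frame of orange_drawer_floor between -0.035 and 0.135 m and y of orange_jar in the frame of orange_drawer_floor between -0.055 and 0.055 m and z of orange_jar in the frame of orange_drawer_floor between -0.006 and 0.006 m and angle between orange_jar's own z axis and vertical below 0.15 rad and value of joint orange_drawer above 0.13 m), for 0.2 s.
At the end, for the whole second after the job is handed in: The orange drawer is out within 10 mm of its 140 mm stop, and the orange jar stands released and at rest in it: upright within 0.15 rad, underside on the drawer's floor (within 6 mm in height), anywhere on that floor (all of step 2 and linear speed of orange_jar below 0.02 m/s); the robot touches nothing.
It fails at once if The orange jar is dropped or thrown into the orange drawer: it moves faster than 0.6 m/s (a fall of about 18 mm) while within 30 mm of the drawer's floor (linear speed of orange_jar above 0.6 m/s and z of orange_jar in the frame of orange_drawer_floor below 0.03 m and x of orange_jar in the frame of orange_drawer_floor between -0.035 and 0.135 m and y of orange_jar in the frame of orange_drawer_floor between -0.055 and 0.055 m).
It fails at once if The green drawer is moved by more than 12 mm (distance of green_drawer_handle from where it was at the start of the episode above 0.012 m).
It fails at once if The green jar is moved by more than 30 mm (distance of green_jar from where it was at the start of the episode above 0.03 m).
It fails at once if The brush is moved by more than 30 mm (distance of brush from where it was at the start of the episode above 0.03 m).
It fails at once if The white tub is moved by more than 30 mm (distance of tub from where it was at the start of the episode above 0.03 m).
It also fails if it takes over 58 s, if anything falls off the work surface, if the arm or the gripper's body presses on something with over 40 N, if the wrist force passes 120 N, or if a joint passes its speed limit or range.

## Working session

There is one attempt and no reset: what is moved stays moved. The work goes in short steps, Python scripts to look and compute and a shell command to move; the robot and the scene stay as the last step left them, time stands still between calls to the robot, and variables do not carry over. Pictures are saved under pics/ and viewed, at most 10 in all, crops included, and the job is handed in when it is done.

```bash
mkdir -p pics; ls; python3 - <<'E'
from plant import r, optics
import cv2, numpy as np
for n in ("scene","side"):
    cv2.imwrite(f"pics/{n}0.png",cv2.cvtColor(optics.camera(n),cv2.COLOR_RGB2BGR))
a=cv2.imread("pics/scene0.png");b=cv2.imread("pics/side0.png")
print(r.read_state())
for n in ("scene","side","wrist"): print(n,optics.get_calibration(n))
E
```

```text
pics
{'clock': 0.1, 'joints': array([ 0.03379307,  0.68992073, -0.19451122,  1.56624812,  0.15730899,
        0.90250579, -0.21504864]), 'joint_vel': array([-0.00135414, -0.00167499,  0.00142379, -0.00387618,  0.00146357,
       -0.00034856,  0.00056085]), 'effort': array([-2.74651000e-03, -5.40603232e+01, -1.27131768e+00, -1.58985078e+01,
        9.34141979e-03,  4.37054478e-03,  9.81481946e-06]), 'tcp_pos': array([ 6.24446799e+02, -4.53169626e-02,  2.52548974e+02]), 'eef_rot': array([-2.22051681e+00, -2.22081513e+00,  2.02107358e-03]), 'wrist_force': array([ 0.43819357,  0.13860979, -0.48651026]), 'wrist_torque': array([-0.02503518, -0.01030069,  0.0316021 ]), 'grasp_force': 0.0, 'gripper_width': 85.29791291157154}
scene {'fx': 481.82072092632865, 'fy': 481.82072092632865, 'cx': 262.37269382777316, 'cy': 192.52762581969364, 'k1': -0.16647866494234828, 'R': array([[-0.51193237,  0.85884129, -0.0178011 ],
       [ 0.6485749 ,  0.37284425, -0.66357951],
       [-0.56327244, -0.35125318, -0.74789395]]), 't': array([ 319.70084845, -353.04714028, 1896.18410896])}
side {'fx': 496.66560532108633, 'fy': 496.66560532108633, 'cx': 253.89888202196636, 'cy': 190.99168442912176, 'k1': -0.0673311648499595, 'R': array([[ 0.9489685 , -0.31534418, -0.00410291],
       [-0.24570225, -0.73111319, -0.63647773],
       [ 0.19770985,  0.60500541, -0.77128417]]), 't': array([-584.11366057,  179.29327744, 1313.77552871])}
wrist {'fx': 314.9584857786026, 'fy': 314.9584857786026, 'cx': 255.58293722009623, 'cy': 184.67493004243468, 'k1': 0.00889201823888341, 'hand_eye': array([[ 6.90535702e-04, -9.43921721e-01, -3.30168605e-01,
         8.45484183e+01],
       [ 9.99999390e-01,  9.36325386e-04, -5.85405717e-04,
         5.73797824e-01],
       [ 8.61722418e-04, -3.30168000e-01,  9.43921792e-01,
        -1.19497076e+02],
       [ 0.00000000e+00,  0.00000000e+00,  0.00000000e+00,
         1.00000000e+00]])}
```

```bash
python3 - <<'E'
import cv2
for n in ("scene","side"):
    a=cv2.imread(f"pics/{n}0.png"); cv2.imwrite(f"pics/{n}0b.png",cv2.resize(a,(768,576),interpolation=cv2.INTER_CUBIC))
E
```

```text
(no output)
```

View pics/scene0b.png

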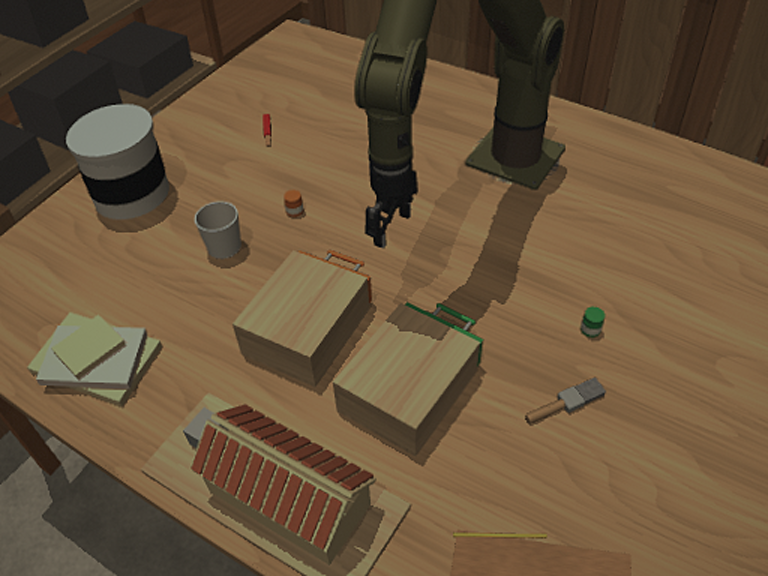

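View pics/side0b.png

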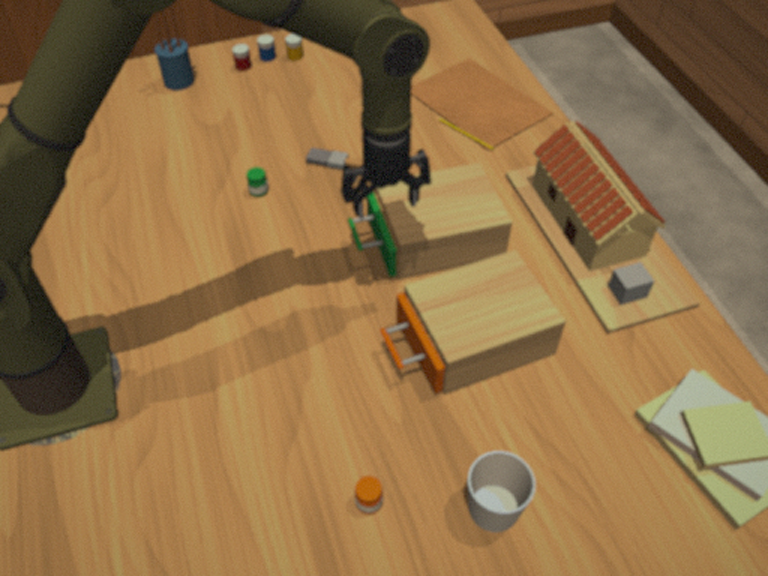

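```bash
python3 - <<'E'
import cv2
a=cv2.imread("pics/side0.png")[165:355,230:390]; cv2.imwrite("pics/side0c.png",cv2.resize(a,None,fx=3,fy=3,interpolation=cv2.INTER_CUBIC))
E
cat > h.py <<'E'
import numpy as np, cv2
from plant import r, optics
from scipy.spatial.transform import Rotation as Ro
def cam(n):
    c=optics.get_calibration(n)
    if n=="wrist":
        s=r.read_state(); T=np.eye(4); T[:3,:3]=Ro.from_rotvec(s["eef_rot"]).as_matrix(); T[:3,3]=s["tcp_pos"]
        M=np.linalg.inv(T@c["hand_eye"]); c["R"],c["t"]=M[:3,:3],M[:3,3]
    return c
def onz(c,uv,z):
    K=np.array([[c["fx"],0,c["cx"]],[0,c["fy"],c["cy"]],[0,0,1]])
    p=cv2.undistortPoints(np.array([[uv]],float),K,np.array([c["k1"],0,0,0.]))[0,0]
    d=c["R"].T@np.array([*p,1]); o=-c["R"].T@c["t"]
    return (o+d*(z-o[2])/d[2]).round(1)
def proj(c,X):
    K=np.array([[c["fx"],0,c["cx"]],[0,c["fy"],c["cy"]],[0,0,1]])
    return cv2.projectPoints(np.atleast_2d(np.array(X,float)),cv2.Rodrigues(c["R"])[0],c["t"],K,np.array([c["k1"],0,0,0.]))[0][:,0].round(1)
def snap(n,f):
    c=cam(n); im=cv2.cvtColor(optics.camera(n),cv2.COLOR_RGB2BGR); cv2.imwrite(f,im); return c,im
E
```

```text
(no output)
```

View pics/side0c.png

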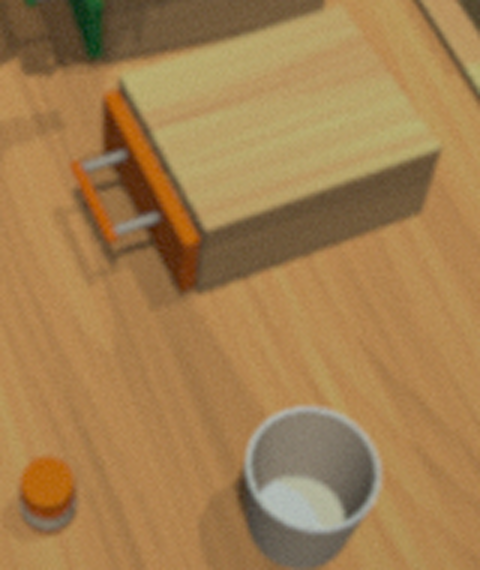

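The crop shows the orange handle bar from about (77,165) to (115,237). The box's top front corners are at (120,77) and (207,233), with the back right corner at (439,150). The jar's lid top is at (48,481) and the tub rim's centre at (313,468).

```bash
python3 - <<'E'
from h import *
c=cam("side"); s=cam("scene")
for n,u,v,z in [("h1",77,165,58),("h2",115,237,58),("bl",120,77,100),("br",207,233,100),("bk",439,150,100),("jar",48,481,52),("tub",313,468,100)]:
    print(n,onz(c,(230+u/3,165+v/3),z))
for n,u,v,z in [("jar",293,197,52),("tub",217,215,100),("h1",328,252,58),("h2",363,264,58),("bl",371,279,100),("br",296,253,100),("gh1",436,309,58),("gh2",474,323,58)]:
    print("scene",n,onz(s,(u/1.5,v/1.5),z))
for n,u,v,z in [("gh1",353,222,58),("gh2",362,248,58),("gjar",257,175,52)]: print("side",n,onz(c,(u/1.5,v/1.5),z))
print(c["R"].T@-c["t"])
E
```

```text
h1 [ 585.1 -107.3   58. ]
h2 [ 591.7 -189.8   58. ]
bl [642.6 -56.6 100. ]
br [ 654.7 -236.1  100. ]
bk [ 875.5 -220.8  100. ]
jar [ 470.1 -380.6   52. ]
tub [ 652.4 -454.2  100. ]
scene jar [ 471.5 -370.8   52. ]
scene tub [ 647.5 -449.   100. ]
scene h1 [ 587.4 -189.    58. ]
scene h2 [ 579.9 -102.4   58. ]
scene bl [640.1 -42.3 100. ]
scene br [ 656.1 -220.3  100. ]
scene gh1 [612.7  95.   58. ]
scene gh2 [606.8 178.8  58. ]
side gh1 [612.1 165.6  58. ]
side gh2 [608.   92.6  58. ]
side gjar [459.9 371.9  52. ]
[ 338.61186246 -847.95446657 1125.01387408]
```

```bash
python3 -m jog '[[-0.046,-0.0116,0.02,0,-0.15],[-0.046,-0.0116,0.02,0,-0.15],[-0.046,-0.0116,0.02,0,-0.15],[-0.046,-0.0116,0.02,0,-0.15],[-0.046,-0.0116,0.02,0,-0.15],[-0.046,-0.0116,0.02,0,-0.15],[-0.046,-0.0116,0.02,0,-0.15],[-0.046,-0.0116,0.02,0,-0.15],[0,0,0,-0.0245,-0.15],[0,0,0,0,-0.15]]' 40
python3 - <<'E'
from h import *
c,im=snap("wrist","pics/w1.png"); cv2.imwrite("pics/w1b.png",cv2.resize(im,(768,576),interpolation=cv2.INTER_CUBIC)); np.save("w1.npy",np.c_[c["R"],c["t"]])
print(r.read_state()["tcp_pos"],proj(c,[[587,-147,58]])*1.5)
E
```

```text
clock: 0.93
tcp_pos: [586.7, -149.1, 188.3]
eef_rot: [-2.135, -2.303, 0.003]
wrist_force: [0.4, 0.5, 0.1]
gripper_width: 36.5
grasp_force: 0.0
[ 587.50268729 -147.42812595  188.80000405] [[384.15 268.65]]
```

View pics/w1b.png

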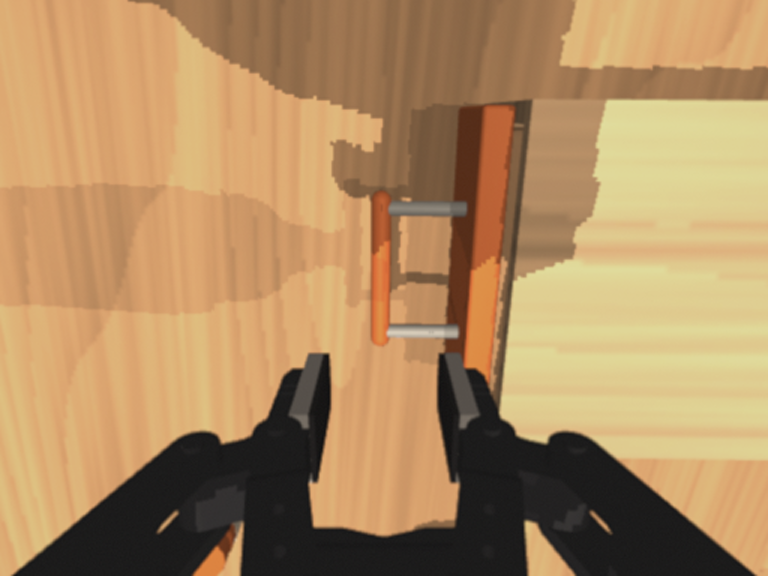

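The wrist view shows the bar running from (380,195) to (380,343), with its midpoint at (380,268). The prediction was (384,268), so the estimate holds to about 2 mm and the yaw matches.

```bash
python3 -m jog '[[0,-0.005,0.04,0,-0.15],[0,0,0.04,0,-0.15],[0,0,0.04,0,-0.15],[0,0,0.04,0,-0.15],[0,0,0.04,0,-0.15],[0,0,0.04,0,-0.15],[0,0,0.04,0,-0.15],[0,0,0.035,0,-0.15],[0,0,0,0,-0.15],[0,0,0,0,-0.15]]' && python3 -m jog '[[0,0,0,0,-1],[0,0,0,0,-1],[0,0,0,0,-1],[0,0,0,0,-1],[0,0,0,0,-1],[0,0,0,0,-1],[0,0,0,0,-1],[0,0,0,0,-1],[0,0,0,0,-1],[0,0,0,0,-1]]' 40
```

```text
clock: 1.82
tcp_pos: [587.1, -145.7, 63.5]
eef_rot: [2.134, 2.305, 0.003]
wrist_force: [-0.2, 0.2, 0.7]
gripper_width: 36.5
grasp_force: 0.0
clock: 2.65
tcp_pos: [586.2, -146.6, 63.5]
eef_rot: [-2.134, -2.306, -0.002]
wrist_force: [-0.3, 4.5, 4.4]
gripper_width: 9.3
grasp_force: 39.2
```

```bash
python3 -m jog '[[0,-0.02,0,0,-1],[0,-0.03,0,0,-1],[0,-0.03,0,0,-1],[0,-0.03,0,0,-1],[0,-0.03,0,0,-1],[0,-0.03,0,0,-1],[0,-0.03,0,0,-1],[0,-0.03,0,0,-1],[0,-0.03,0,0,-1],[0,-0.02,0,0,-1]]'; python3 -m jog '[[0,-0.01,0,0,-1],[0,-0.01,0,0,-1],[0,-0.01,0,0,-1],[0,-0.005,0,0,-1],[0,-0.005,0,0,-1],[0,-0.005,0,0,-1],[0,0,0,0,-1],[0,0,0,0,-1],[0,0,0,0,-1],[0,0,0,0,-1]]'
```

```text
clock: 3.48
tcp_pos: [473.0, -154.2, 63.5]
eef_rot: [-2.131, -2.306, -0.003]
wrist_force: [1.4, 7.2, 3.6]
gripper_width: 9.6
grasp_force: 40.0
clock: 4.32
tcp_pos: [455.6, -155.4, 63.5]
eef_rot: [-2.13, -2.307, -0.002]
wrist_force: [-0.2, 8.5, 4.8]
gripper_width: 9.5
grasp_force: 40.2
```

```bash
python3 -m jog '[[0,-0.005,0,0,-1],[0,-0.005,0,0,-1],[0,-0.005,0,0,-1],[0,-0.005,0,0,-1],[0,0,0,0,-1],[0,0,0,0,-1],[0,0,0,0,-1],[0,0,0,0,-1],[0,0,0,0,-1],[0,0,0,0,-1]]'
```

```text
clock: 5.15
tcp_pos: [447.6, -155.9, 63.4]
eef_rot: [-2.13, -2.307, -0.003]
wrist_force: [-0.4, 8.7, 5.5]
gripper_width: 9.2
grasp_force: 40.2
```

```bash
python3 -m jog '[[0,-0.0025,0,0,-1],[0,-0.0025,0,0,-1],[0,-0.0025,0,0,-1],[0,-0.0025,0,0,-1],[0,0,0,0,-1],[0,0,0,0,-1],[0,0,0,0,-1],[0,0,0,0,-1],[0,0,0,0,-1],[0,0,0,0,-1]]'
```

```text
clock: 5.98
tcp_pos: [447.1, -156.0, 63.5]
eef_rot: [2.128, 2.307, 0.01]
wrist_force: [5.2, 8.5, 1.5]
gripper_width: 9.4
grasp_force: 39.8
```

The drawer stopped moving and the force rose, so it is at its stop. Next I release, lift and move over to the jar.

```bash
python3 -m jog '[[0,0,0,0,-0.2],[0,0,0,0,-0.2],[0,0,0,0,-0.2],[0,0,0,0,-0.2],[0,0.004,0,0,-0.2],[0,0,-0.05,0,-0.2],[0,0,-0.055,0,-0.2],[0,0,-0.055,0,-0.2],[0,0,-0.055,0,-0.2],[0,0,-0.06,0,-0.2]]'; python3 -m jog '[[-0.069,0.0022,0,0,1],[-0.069,0.0022,0,0,1],[-0.069,0.0022,0,0,1],[-0.069,0.0022,0,0,1],[-0.069,0.0022,0,0,1],[-0.069,0.0022,0,0,1],[-0.069,0.0022,0,0,1],[-0.069,0.0022,0,0,1],[0,0,0,0,1],[0,0,0,0,1]]'
python3 - <<'E'
from h import *
c,im=snap("wrist","pics/w2.png"); cv2.imwrite("pics/w2b.png",cv2.resize(im,(768,576),interpolation=cv2.INTER_CUBIC)); np.save("w2.npy",np.c_[c["R"],c["t"]])
print(r.read_state()["tcp_pos"],proj(c,[[471,-376,52]])*1.5)
c,im=snap("side","pics/s2.png"); cv2.imwrite("pics/s2c.png",cv2.resize(im[165:355,190:390],None,fx=3,fy=3,interpolation=cv2.INTER_CUBIC))
E
```

```text
clock: 6.82
tcp_pos: [445.2, -158.4, 174.1]
eef_rot: [-2.134, -2.304, 0.002]
wrist_force: [0.1, -0.7, -0.6]
gripper_width: 34.4
grasp_force: 0.0
clock: 7.65
tcp_pos: [468.7, -379.8, 172.8]
eef_rot: [-2.139, -2.301, 0.002]
wrist_force: [0.3, 0.2, 0.7]
gripper_width: 85.5
grasp_force: 0.0
[ 469.20371003 -377.70392443  172.85073683] [[387.75 271.35]]
```

View pics/w2b.png

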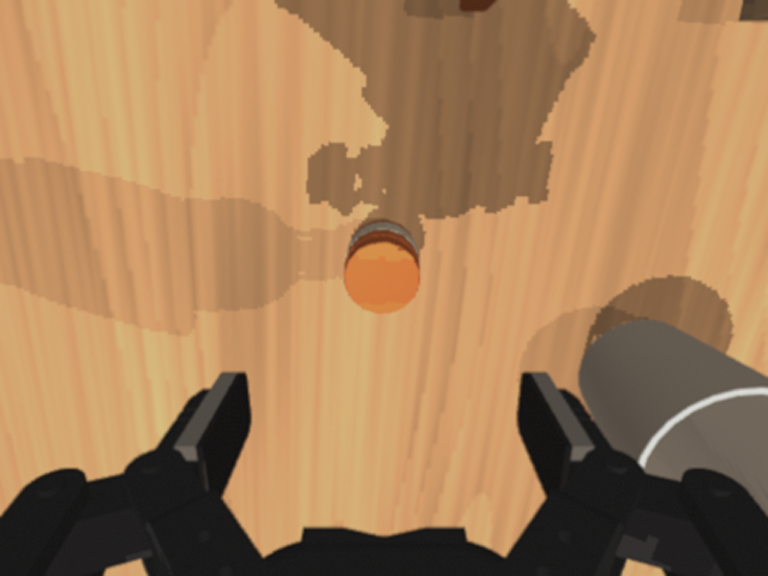

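View pics/s2c.png

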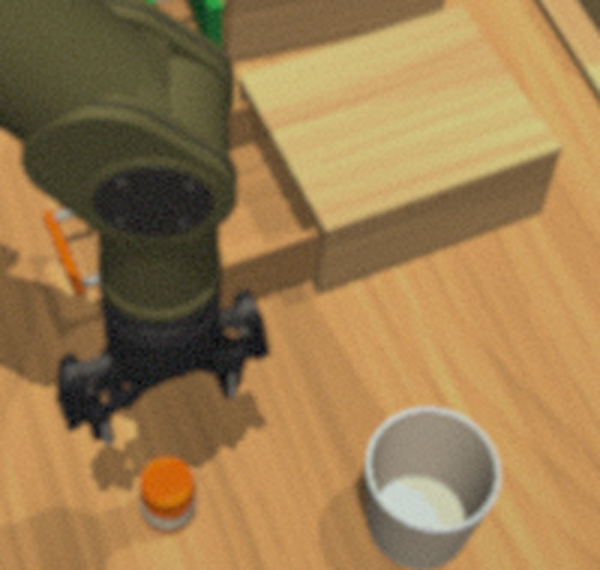

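In the wrist view the jar's lid centre is at (382,277). In the side crop the handle now runs from (47,213) to (80,290), and the open drawer is visible.

```bash
python3 - <<'E'
from h import *
c=cam("wrist"); J=onz(c,(382/1.5,277/1.5),52); print("jar",J)
s=r.read_state(); T=Ro.from_rotvec(s["eef_rot"]).as_matrix(); p=s["tcp_pos"]
print("tool delta/400",T.T@(np.array([J[0],J[1],33])-p)/400, p)
c=cam("side")
for u,v in ((47,213),(80,290)): print(onz(c,(190+u/3,165+v/3),58))
E
```

```text
jar [ 469.1 -376.    52. ]
tool delta/400 [ 0.00098857 -0.00085618  0.34995128] [ 469.58897846 -376.56718329  172.97948494]
[ 445.7 -114.8   58. ]
[ 451.8 -198.5   58. ]
```

```bash
python3 -m jog '[[0.001,0,0.045,0,1],[0,0,0.045,0,1],[0,0,0.045,0,1],[0,0,0.045,0,1],[0,0,0.045,0,1],[0,0,0.045,0,1],[0,0,0.04,0,1],[0,0,0.025,0,1],[0,0,0.015,0,1],[0,0,0,0,1]]' && python3 -m jog '[[0,0,0,0,0],[0,0,0,0,-0.2],[0,0,0,0,-0.3],[0,0,0,0,-0.3],[0,0,0,0,-0.3],[0,0,0,0,-0.3],[0,0,0,0,-0.3],[0,0,0,0,-0.3],[0,0,0,0,-0.3],[0,0,0,0,-0.3]]' 35
```

```text
clock: 8.58
tcp_pos: [469.6, -376.0, 32.4]
eef_rot: [-2.131, -2.305, -0.0]
wrist_force: [0.2, -0.0, -0.9]
gripper_width: 85.1
grasp_force: 0.0
clock: 9.42
tcp_pos: [470.3, -377.7, 34.4]
eef_rot: [2.134, 2.304, 0.0]
wrist_force: [-0.2, 0.4, 5.5]
gripper_width: 42.6
grasp_force: 35.9
```

```bash
python3 -m jog '[[0,0,-0.015,0,-0.3],[0,0,-0.035,0,-0.3],[0,0,-0.045,0,-0.3],[0,0,-0.045,0,-0.3],[0,0,-0.045,0,-0.3],[0,0,-0.045,0,-0.3],[0,0,-0.045,0,-0.3],[0,0,-0.045,0,-0.3],[0,0,-0.03,0,-0.3],[0,0,0,0,-0.3]]' && python3 -m jog '[[0.04,0.02,0,0,-0.3],[0.065,0.03,0,0,-0.3],[0.065,0.03,0,0,-0.3],[0.065,0.03,0,0,-0.3],[0.065,0.03,0,0,-0.3],[0.065,0.03,0,0,-0.3],[0.065,0.03,0,0,-0.3],[0.065,0.03,0,0,-0.3],[0.04,0.018,0,0,-0.3],[0.02,0.008,0,0,-0.3]]'
python3 - <<'E'
from h import *
c,im=snap("wrist","pics/w3.png"); cv2.imwrite("pics/w3b.png",cv2.resize(im,(768,576),interpolation=cv2.INTER_CUBIC))
s=r.read_state();print(s["tcp_pos"],s["gripper_width"],proj(c,[[555,-148,18]])*1.5)
E
```

```text
clock: 10.25
tcp_pos: [471.4, -378.3, 176.7]
eef_rot: [2.131, 2.301, 0.002]
wrist_force: [0.5, 0.1, 0.2]
gripper_width: 42.7
grasp_force: 35.8
clock: 11.08
tcp_pos: [555.7, -143.9, 172.8]
eef_rot: [-2.127, -2.309, -0.003]
wrist_force: [0.9, 0.6, -1.2]
gripper_width: 42.2
grasp_force: 35.7
[ 555.83386673 -143.61333075  172.86855295] 42.410886201059405 [[381.   266.25]]
```

View pics/w3b.png

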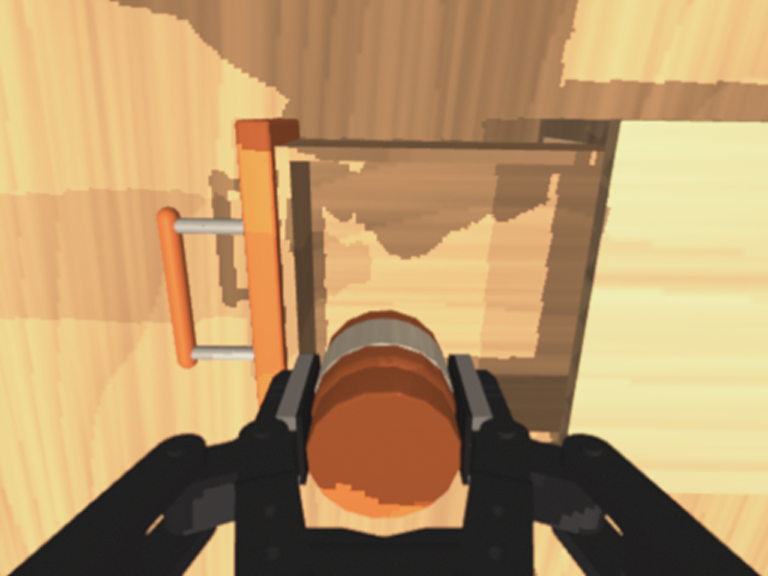

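The wrist view shows the jar held over the open drawer. The front wall's inner edge is at about (293,165) to (305,340), its foot is near (313,230), and the box's front edge runs from (617,125) to (575,430).

```bash
python3 - <<'E'
from h import *
c=cam("wrist"); s=r.read_state(); T=Ro.from_rotvec(s["eef_rot"]).as_matrix(); p=s["tcp_pos"]
for n,u,v,z in [("foot",313,230,18),("wall top",291,200,78),("panel rear",283,270,86),("panel front",247,250,86),("box",598,280,100),("side L",430,148,78),("h1",168,215,58),("h2",187,358,58)]:
    X=onz(c,(u/1.5,v/1.5),z); print(n,X,"tool",(T.T@(X-p)).round(1))
E
```

```text
foot [ 513.  -128.5   18. ] tool [ 18.2 -41.5 154.9]
wall top [ 510.5 -100.4   78. ] tool [ 46.5 -41.7  95. ]
panel rear [ 508.9 -131.5   86. ] tool [ 15.7 -45.8  86.9]
panel front [ 492.5 -123.3   86. ] tool [ 25.2 -61.5  86.9]
box [ 647.2 -119.9  100. ] tool [15.9 93.  72.9]
side L [570.9 -72.4  78. ] tool [69.5 20.8 95.1]
h1 [ 445.6 -116.9   58. ] tool [  35.4 -107.7  114.9]
h2 [ 450.8 -197.5   58. ] tool [ -45.4 -109.2  114.7]
```

```bash
python3 -m jog '[[-0.005,0.025,0,0,-0.3],[-0.005,0.025,0.01,0,-0.3],[0,0,0.04,0,-0.3],[0,0,0.045,0,-0.3],[0,0,0.045,0,-0.3],[0,0,0.045,0,-0.3],[0,0,0.04,0,-0.3],[0,0,0.03,0,-0.3],[0,0,0.02,0,-0.3],[0,0,0.01,0,-0.3]]' && python3 -m jog '[[0,0,0.004,0,-0.3],[0,0,0.003,0,-0.3],[0,0,0.0025,0,-0.3],[0,0,0.0025,0,-0.3],[0,0,0.0025,0,-0.3],[0,0,0.0025,0,-0.3],[0,0,0.0025,0,-0.3],[0,0,0,0,-0.3],[0,0,0,0,-0.3],[0,0,0,0,-0.3]]'
```

```text
clock: 11.97
tcp_pos: [574.3, -151.6, 58.1]
eef_rot: [-2.135, -2.303, 0.002]
wrist_force: [-0.1, 0.3, -0.3]
gripper_width: 42.6
grasp_force: 35.8
clock: 12.8
tcp_pos: [575.8, -150.6, 52.4]
eef_rot: [2.133, 2.304, 0.001]
wrist_force: [-1.3, 0.2, 5.8]
gripper_width: 42.7
grasp_force: 36.3
```

```bash
python3 -m jog '[[0,0,0,0,0.1],[0,0,0,0,0.1],[0,0,0,0,0.2],[0,0,0,0,0.3],[0,0,0,0,0.4],[0,0,0,0,0.4],[0,0,0,0,0.4],[0,0,-0.01,0,0.4],[0,0,-0.02,0,0.4],[0,0,-0.03,0,0.4]]' && python3 -m jog '[[0,0,-0.04,0,0.4],[0,0,-0.05,0,0.4],[0,0,-0.06,0,0.4],[0,0,-0.06,0,0.4],[0,0,-0.06,0,0.4],[0,0,-0.06,0,0.4],[0,0,-0.05,0,0.4],[0,0,-0.02,0,0.4],[0,0,0,0,0.4],[0,0,0,0,0.4]]'
python3 - <<'E'
from h import *
c,im=snap("wrist","pics/w4.png"); d,im2=snap("side","pics/s4.png")
a=cv2.resize(im2[165:325,210:390],None,fx=2.4,fy=2.4,interpolation=cv2.INTER_CUBIC); b=cv2.resize(im,(360,384)) if 0 else im[:,100:400][:384]
cv2.imwrite("pics/c4.png",np.hstack([a[:384],b]))
E
```

```text
clock: 13.63
tcp_pos: [574.6, -150.5, 75.6]
eef_rot: [-2.133, -2.304, 0.001]
wrist_force: [-0.8, -0.9, 0.4]
gripper_width: 59.6
grasp_force: 0.0
clock: 14.47
tcp_pos: [574.9, -150.6, 235.7]
eef_rot: [2.134, 2.305, 0.0]
wrist_force: [-0.2, -0.7, -0.6]
gripper_width: 59.7
grasp_force: 0.0
```

View pics/c4.png

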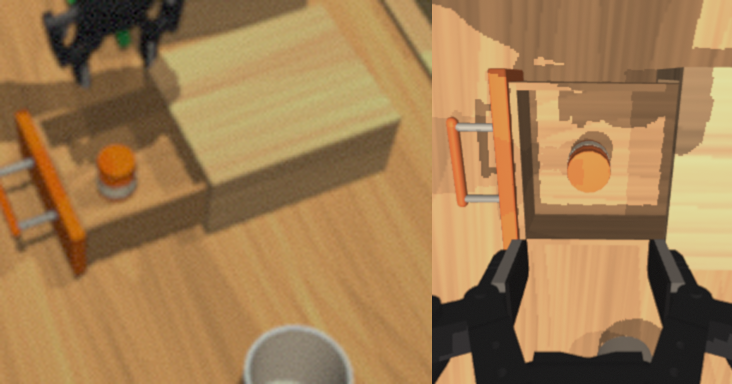

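The jar stands upright in the middle of the open drawer. The handle runs from (454,121) to (463,202) in the right-hand panel. I'll check how far out the drawer is before handing in.

```bash
python3 - <<'E'
from h import *
c=cam("wrist"); a=onz(c,(122,121),58); b=onz(c,(131,202),58)
print("handle",(a+b)/2)
if abs(((a+b)/2)[0]-448)<4: print(r.sign_off())
E
```

```text
handle [ 448.95 -157.2    58.  ]
the job is handed in; nothing more can be done
None
```

The orange drawer is out at its stop with the orange jar standing upright and released on its floor. I handed the job in at about 14.5 s and got no verdict back; the moves stayed clear of the green drawer, green jar, brush and tub, but I did not measure them again afterwards.

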